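Lay out the brazing bench for a finial

TASK

Lay out the bench for brazing: stand the taller steel cylinder upright on the middle of the flat firebrick fixed to the bench and the finial upright on top of it, and stand the loose firebrick slab on its long edge on the bench behind that firebrick (the side away from the robot), parallel to its long side, centred on it, with a gap of about 25 mm. Put the finial's foot, collar up, on the middle of the turntable, and stand the flux jar on the bench midway between the firebrick and the turntable. Leave the short steel cylinder where it is, and let go of everything.

Things in the scene. Friction and masses are not known exactly. Their poses are not given: they have to be found in the camera images.
- brick: Flat buff firebrick, fixed to the bench, 76 mm (its x) by 114 mm (its y) and 32 mm high. Origin: centre of its underside, on the bench (z = 0). Its x axis points to its back, the long side facing away from the robot (yawed at most 0.37 rad from straight ahead). It stands left or right of the middle of the bench.
- turntable: Low round brazing turntable, fixed and not turning, 140 mm across, with a flat whitish top 30 mm above the bench. Origin: centre of its underside, on the bench. It stands beside the brick, 365 to 395 mm from it centre to centre; its y axis lies along the line through the two centres.
- tall_cyl_c (a point): The taller of the two dark steel cylinders: solid, 44 mm across and 70 mm high, flat top (36 mm across inside a bevel), upright at the start, up to 0.6 kg. The point lies at its centre, half-way up; z is up when it stands upright.
- finial_c (a point): Bare pewter finial, a turned knob: flat round base 36 mm across, widest in the middle (60 mm across from 28 to 46 mm above its base: grip it there), narrowing in steps to a rounded tip; 78 mm high, about 0.22 kg, standing on its base at the start. The point lies at its centre, half-way up; z is up when it stands upright.
- slab_c (a point): Loose firebrick slab standing on its long narrow edge: 32 mm thick (its x), 114 mm long (its y), 76 mm high, about 0.3 kg. The point lies at its centre, half-way up; z is up when it stands upright.
- foot_c (a point): Bare pewter foot of the finial: a drum 52 mm across and 30 mm high with a narrower collar, 32 mm across, on top; 44 mm high in all, about 0.18 kg, standing on its wide end at the start. The point lies at its centre, half-way up; z is up when it stands upright.
- jar_c (a point): White ceramic flux jar with its lid (one solid piece): 50 mm across up to the top of the lid at 52 mm, small knob on top; 60 mm high in all, about 0.16 kg. The point lies at its centre, half-way up; z is up when it stands upright.
- short_cyl_c (a point): The shorter, wider dark steel cylinder, 56 mm across and 36 mm high, loose; it stays where it is. The point lies at its centre, half-way up; z is up when it stands upright.

How it is judged:
By the outcome, as a careful person would: the job done as asked, in the order asked, and still so for the second after the job is handed in, with the robot touching nothing.
It also fails if it takes over 118 s, if anything falls off the work surface, if the arm or the gripper's body presses on something with over 40 N, if the wrist force passes 120 N, or if a joint passes its speed limit or range.

ROBOT

A 6-joint arm with a two-finger parallel gripper is mounted at the origin on the work surface. World frame = base frame: x ahead of the robot, y to its left, z up, the work surface at z = 0. Lengths are in m, angles in rad, forces in N, time in s.
With the tool pointing down it reaches from about 0.325 to 0.775 m from the base axis. Payload 5.5 kg.
Tool frame: the origin (TCP) lies between the finger pads; the fingertips stand 8 mm ahead of it and the grasp point (between the pads) lies 11 mm behind it (tips_ahead is the z of the fingertips in the tool frame, in m); z points along the fingers, y is the line along which they close (so a half turn about z gives the same grasp; the last joint's range is limited). The gripper opens to 85 mm and grips with 20 to 120 N. Pads are 22 mm wide; open, the fingers measure 114 mm over their backs; the gripper's body (76 mm by 85 mm) begins 54 mm behind the grasp point. The pads swing forward as they close: fully open they stand 13 mm farther back than shut.
Start: joints at [-1.213, 0.091, 1.231, -0, 1.82, -0.057], TCP at [0.242, -0.549, 0.239] pointing down, gripper open.
Joint ranges: [-2.87, 2.87], [-0.86, 2.18], [0.17, 2.46], [-1.51, 4.65], [0.06, 2.69], [-2.65, 2.65]. Speed limits (rad/s): [2.57, 2.57, 3.01, 3.14, 3.14, 3.14].

INTERFACE

Orientations are given as a 3x3 rotation matrix whose columns are the frame's x, y, z axes.
In Python, from cell import read_state, camera, sign_off, boxes_of, tips_ahead gives the robot as it stands. The module is installed in compiled form; this text tells all that it offers.
- The arm moves only by the tool apply_moves, never from a script. Its arguments are lists of equal length, an entry for each row: "travel": the shift along the world's x, y, z in mm, a list of three; "turn": the turn about the world's z in degrees; "jaw": the opening, from -1 (shut) to 1 (fully open). A call has 1 to 8 rows; each row is the pose to reach, as a shift and turn from the pose commanded when the call began; what a row does not reach only later rows make up. A row lasts 1/8 s, in which the tool goes at most 62.5 mm and 10.7 degrees, less where a joint would pass 70% of its speed; a pose out of reach is approached as far as the arm can. A call with a gripper value outside its range is refused whole. The fingers move at their own pace and stop on an object; "force" is the grip in N (left out, the last holds). Time passes only in rows, so rows that repeat a pose let the fingers close. It gives the time, the measured TCP pose, the force, the opening and the grip force at its end, in the units of the state.
- read_state(): the state, without advancing time (a new reading comes with each control period).
- camera(name): name is "scene" or "top" or "wrist"; returns a dict with "pixels" (400x640x3 uint8, blue, green, red), "camera_matrix" (3x3 intrinsics, pixels), "xyz" and "rotation" of the camera in the world; the wrist camera has in their place "hand_eye" (4x4, takes a point from camera to tool coordinates, whose origin is the TCP and whose axes are the flange's). Camera axes: x right, y down, z forward; pixel columns grow to the right and rows downward; lengths in m; the calibration is good to about 2 mm. A picture is of the moment at which its call begins: read the wrist's pose just before it. There is no depth.
- sign_off(): hands the job in; it is judged then, once.
Trained networks look in the newest picture that a camera, given by its name, has taken for a name from the list of things; names that differ only in an ending like _2 or _b are one class to them, and where a whole thing is asked for, a point or a joint stands for the part that bears it (a point fixed in the world has none). Each returns a list of dicts, best first, with "conf" (0 to 1); they miss things now and then, are a little off and sometimes report something else, mostly with a low value. They report only what shows in the picture. A call takes as long as a camera call.
- boxes_of(target, camera): "extent" ([left, top, right, bottom] in pixels, round what is visible of it).
The state is a dict: "time_s": time; "qpos": joint angles; "qd": joint speeds; "joint_efforts": joint torques, N m; "position": TCP position; "tool_rot": TCP orientation; "force": force on the tool from outside, world axes, zero at the start; "moment": the same for the moment, N m; "gripper_width": finger opening in m; "grip_force": force on a finger pad.
Only numpy, scipy, OpenCV 4.12 (cv2) and the standard library are available. Lean on these libraries where they do the work, as an engineer would, in place of code of your own. Each camera call takes 0.05 s, during which the arm holds its last target. There are 200 camera calls.

## Working session

There is one attempt and no reset: what is moved stays moved. The work goes in short steps, Python scripts to look and compute and a tool call to move; the robot and the scene stay as the last step left them, time stands still between calls to the robot, and variables do not carry over. Pictures are saved under pics/ and viewed, at most 14 in all, crops included, and the job is handed in when it is done.

Besides the shell and the picture viewer there is one more tool, called as a command line: name --pt "numbers of a row" for each row, then --argument value for the rest. apply_moves: Moves the arm, as the interface text tells. Its arguments: {"type":"object","properties":{"travel":{"type":"array"},"turn":{"type":"array"},"jaw":{"type":"array"},"force":{"type":"number"}},"required":["travel","turn","jaw"]}

```bash
mkdir -p pics
cat > h.py <<'E'
import numpy as np, cv2, json
from cell import *
N=["brick","turntable","tall_cyl_c","finial_c","slab_c","foot_c","jar_c","short_cyl_c"]
def ray(c,uv,s=None):
    K=c["camera_matrix"]; d=np.linalg.inv(K)@np.array([uv[0],uv[1],1.])
    if "hand_eye" in c:
        H=np.array(c["hand_eye"]); R=np.array(s["tool_rot"]); p=np.array(s["position"])
        return p+R@H[:3,3], R@H[:3,:3]@d
    return np.array(c["xyz"]), np.array(c["rotation"])@d
def at_z(o,d,z): return o+d*(z-o[2])/d[2]
def proj(c,P,s=None):
    P=np.atleast_2d(P).astype(float);K=np.array(c["camera_matrix"])
    if "hand_eye" in c:
        H=np.array(c["hand_eye"]); R=np.array(s["tool_rot"])@H[:3,:3]; o=np.array(s["position"])+np.array(s["tool_rot"])@H[:3,3]
    else: R=np.array(c["rotation"]);o=np.array(c["xyz"])
    q=(P-o)@R@K.T
    return q[:,:2]/q[:,2:]
def tri(rays):
    A=np.zeros((3,3));b=np.zeros(3)
    for o,d in rays:
        d=d/np.linalg.norm(d);M=np.eye(3)-np.outer(d,d);A+=M;b+=M@o
    return np.linalg.solve(A,b)
E
python3 - <<'E'
from h import *
np.set_printoptions(precision=3,suppress=True)
s=read_state();print(s["time_s"],s["gripper_width"],tips_ahead);print(s["tool_rot"])
for n in ["scene","top","wrist"]:
    c=camera(n);cv2.imwrite(f"pics/{n}0.png",c["pixels"])
    print(n,c.get("xyz"),c.get("rotation"),c["camera_matrix"],c.get("hand_eye"))
    for t in N:
        print(t,[(round(b["conf"],2),[round(float(v)) for v in b["extent"]]) for b in boxes_of(t,n)[:2]])
E
```

```text
0.0 0.08527328683732635 0.008
[[ 0.915  0.403 -0.001]
 [ 0.403 -0.915  0.002]
 [ 0.    -0.002 -1.   ]]
scene [1.282 0.683 0.926] [[-0.679  0.473 -0.561]
 [ 0.734  0.445 -0.513]
 [ 0.006 -0.76  -0.649]] [[502.451   0.    322.475]
 [  0.    502.451 204.087]
 [  0.      0.      1.   ]] None
brick [(0.57, [343, 232, 403, 278])]
turntable [(0.6, [251, 175, 297, 203])]
tall_cyl_c [(0.56, [288, 131, 299, 153])]
finial_c []
slab_c [(0.83, [329, 169, 366, 214])]
foot_c [(0.79, [441, 273, 464, 302]), (0.37, [347, 230, 402, 280])]
jar_c [(0.87, [445, 225, 469, 248])]
short_cyl_c [(0.57, [222, 148, 243, 168]), (0.47, [444, 275, 462, 300])]
top [ 0.326 -0.016  1.297] [[-0.027 -0.987  0.159]
 [-1.     0.028  0.003]
 [-0.008 -0.159 -0.987]] [[489.443   0.    318.488]
 [  0.    489.443 201.967]
 [  0.      0.      1.   ]] None
brick [(0.78, [223, 180, 265, 211])]
turntable [(0.6, [358, 167, 412, 223])]
tall_cyl_c [(0.64, [428, 258, 450, 280])]
finial_c [(0.74, [304, 132, 325, 156])]
slab_c [(0.82, [297, 232, 340, 250]), (0.28, [428, 260, 449, 280])]
foot_c [(0.71, [158, 206, 183, 229])]
jar_c [(0.59, [190, 261, 211, 278])]
short_cyl_c [(0.79, [453, 193, 480, 215])]
wrist None None [[283.257   0.    318.959]
 [  0.    283.257 194.496]
 [  0.      0.      1.   ]] [[-0.    -0.955 -0.296  0.075]
 [ 1.    -0.    -0.     0.   ]
 [ 0.    -0.296  0.955 -0.135]
 [ 0.     0.     0.     1.   ]]
brick []
turntable []
tall_cyl_c [(0.84, [134, 0, 192, 16])]
finial_c []
slab_c []
foot_c []
jar_c []
short_cyl_c []
```

Run:
```python
import cv2
a=cv2.imread("pics/top0.png");cv2.imwrite("pics/t1.png",cv2.resize(a[110:300,130:500],(800,411),interpolation=cv2.INTER_CUBIC))
a=cv2.imread("pics/scene0.png");cv2.imwrite("pics/s1.png",cv2.resize(a[100:330,190:500],(800,594),interpolation=cv2.INTER_CUBIC))
```

```text
(no output)
```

View pics/t1.png

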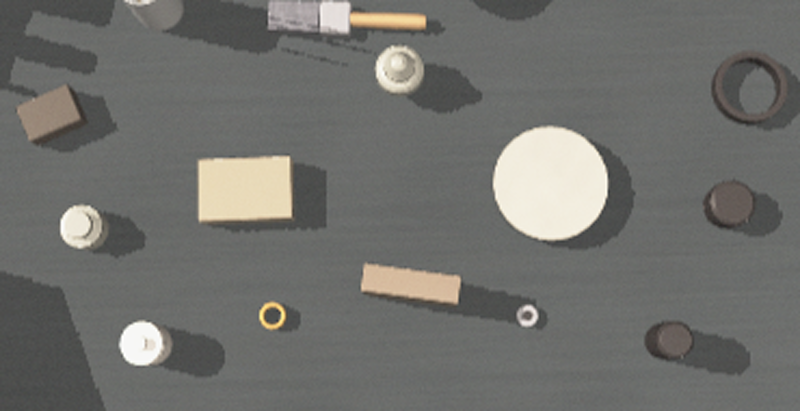

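View pics/s1.png

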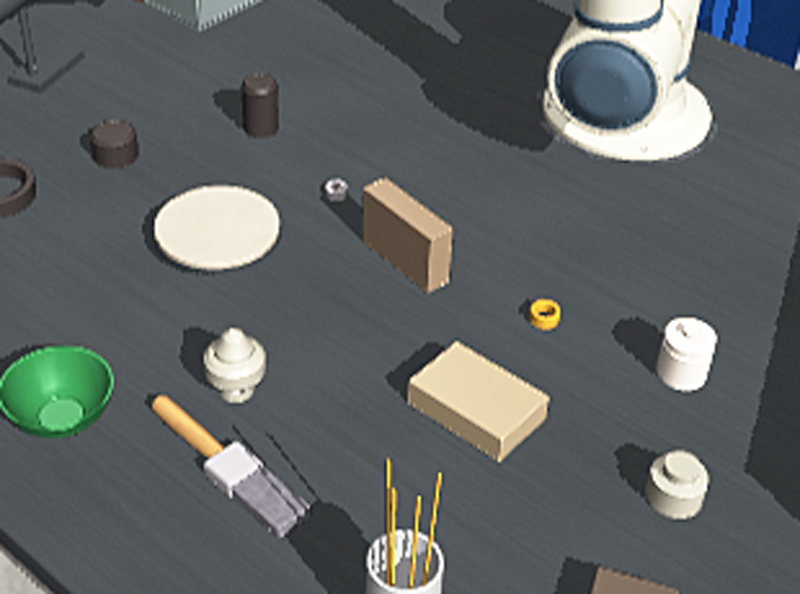

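The top view (crop of 370 px across 800) shows the brick at crop (245,188), turntable (550,183), finial (400,70), slab (410,284), foot (82,227), jar (145,344), tall cylinder (670,340) and short cylinder (730,203). The scene view agrees with this. The cup with rods at the top left and the brush lie behind the brick. The detections fit the pictures, so I'll work out positions.

```bash
cat >> h.py <<'E'
from scipy.optimize import least_squares
PROF={"tall_cyl_c":[(22,0),(22,66),(18,70)],"finial_c":[(18,0),(30,28),(30,46),(8,76),(1,78)],"foot_c":[(26,0),(26,30),(16,30),(16,44)],
"jar_c":[(25,0),(25,52),(5,52),(5,60)],"short_cyl_c":[(28,0),(28,36)],"turntable":[(70,0),(70,30)]}
TH=np.linspace(0,2*np.pi,48,endpoint=False)
def rev(n): return np.array([[r*np.cos(t),r*np.sin(t),z] for r,z in PROF[n] for t in TH])/1000
def box(yaw,sx,sy,sz):
    P=np.array([[a*sx/2,b*sy/2,c] for a in(-1,1) for b in(-1,1) for c in(0,sz)])
    R=np.array([[np.cos(yaw),-np.sin(yaw),0],[np.sin(yaw),np.cos(yaw),0],[0,0,1]]);return P@R.T
def ext(q): return np.r_[q.min(0),q.max(0)]
def fit_rev(n,obs,x0,z=True):
    "obs: list of (cam,state,extent); fits x,y,(base z)"
    P=rev(n)
    def f(v):
        return np.concatenate([ext(proj(c,P+np.r_[v[:2],v[2] if z else 0],s))-e for c,s,e in obs])
    r=least_squares(f,np.r_[x0[:2],0.] if z else x0[:2]);return r.x,np.abs(r.fun).max()
E
python3 - <<'E'
from h import *
np.set_printoptions(precision=4,suppress=True)
ct=camera("top");bt={n:boxes_of(n,"top") for n in N}
cs=camera("scene");bs={n:boxes_of(n,"scene") for n in N}
for n in PROF:
    e=bt[n][0]["extent"]; x0=at_z(*ray(ct,((e[0]+e[2])/2,(e[1]+e[3])/2)),.03)
    obs=[(ct,None,np.array(e))]
    if n=="finial_c": obs.append((cs,None,np.array([268.7,226.7,293,256])))
    elif bs[n]: obs.append((cs,None,np.array(bs[n][0]["extent"])))
    print(n,*fit_rev(n,obs,x0),fit_rev(n,obs[:1],x0,False))
# boxes by colour in top
im=ct["pixels"];hsv=cv2.cvtColor(im,cv2.COLOR_BGR2HSV)
for n,zt in(("brick",.032),("slab_c",.076)):
    l,t,r,b=[int(round(v)) for v in bt[n][0]["extent"]]
    m=np.zeros(im.shape[:2],np.uint8);sub=hsv[t-4:b+5,l-4:r+5]
    m[t-4:b+5,l-4:r+5]=((sub[...,1]>50)&(sub[...,2]>110))*255
    k=max(cv2.findContours(m,0,cv2.CHAIN_APPROX_NONE)[0],key=cv2.contourArea)
    for z in (zt,):
        w=np.array([at_z(*ray(ct,p[0]),z)[:2] for p in k]).astype(np.float32)
        print(n,cv2.minAreaRect(w*1000))
    # triangulated height of centre
    e=bt[n][0]["extent"];f=bs[n][0]["extent"]
    print(tri([ray(ct,((e[0]+e[2])/2,(e[1]+e[3])/2)),ray(cs,((f[0]+f[2])/2,(f[1]+f[3])/2))]))
E
```

```text
tall_cyl_c [ 0.3459 -0.3146 -0.0107] 1.457148730033424 (array([ 0.3456, -0.3118]), np.float64(1.0482517769336255))
finial_c [ 0.6902 -0.0009  0.0014] 1.2498922514866422 (array([ 0.6918, -0.0021]), np.float64(0.8035753230428782))
foot_c [ 0.1497 -0.1781 -0.7157] 106.12400475140669 (array([ 0.3525, -0.3198]), np.float64(1.062288202795628))
jar_c [ 0.3632  0.3061 -0.0045] 3.2588403845877565 (array([0.3647, 0.303 ]), np.float64(2.606017282368441))
short_cyl_c [ 0.5212 -0.3968 -0.0027] 3.3397546649499645 (array([ 0.5226, -0.398 ]), np.float64(1.3487155534223803))
turntable [ 0.5448 -0.1834  0.0079] 6.797025928859625 (array([ 0.548 , -0.1848]), np.float64(1.2054493736881682))
brick ((549.4774780273438, 185.07907104492188), (77.29912567138672, 113.87267303466797), 0.6206218600273132)
[0.5506 0.1905 0.014 ]
slab_c ((425.63702392578125, -11.507495880126953), (112.95519256591797, 33.0294075012207), 80.6410903930664)
[ 0.428  -0.0102  0.035 ]
```

apply_moves --pt "104 236 -39" --pt "104 236 -39" --pt "104 236 -39" --pt "104 236 -39" --pt "104 236 -39" --pt "104 236 -39" --pt "104 236 -39" --turn '[-24,-24,-24,-24,-24,-24,-24]' --jaw '[1,1,1,1,1,1,1]'

```text
time_s: 3.12
position: [0.3454, -0.3144, 0.2006]
tool_rot: [[1.0, -0.005, -0.0], [-0.005, -1.0, -0.001], [-0.0, 0.001, -1.0]]
force: [-0.6, 0.1, -0.0]
gripper_width: 0.0852
grip_force: 0.0
```

```bash
cat >> h.py <<'E'
def look(names,save=None):
    s=read_state();c=camera("wrist")
    if save: cv2.imwrite(f"pics/{save}.png",c["pixels"])
    print("t",round(s["time_s"],2),"tcp",np.round(s["position"],4),"w",round(s["gripper_width"],4),"F",np.round(s["force"],1),"yaw",round(np.degrees(np.arctan2(s["tool_rot"][1][0],s["tool_rot"][0][0])),1))
    for n,z in names:
        for b in boxes_of(n,"wrist")[:2]:
            e=np.array(b["extent"]);o=[(c,s,e)]
            x0=at_z(*ray(c,((e[0]+e[2])/2,(e[1]+e[3])/2),s),z+.02)
            P=rev(n)+np.r_[0,0,z]
            edge=[e[0]>2,e[1]>2,e[2]<637,e[3]<397]
            r=least_squares(lambda v:(ext(proj(c,P+np.r_[v,0],s))-e)*edge,x0[:2])
            print(n,round(b["conf"],2),e.round(),"xy",r.x.round(4),"res",r.fun.round(1))
    return s,c
E
python3 - <<'E'
from h import *
ct=camera("top");cs=camera("scene")
print(fit_rev("foot_c",[(ct,None,np.array([158,206,183,229])),(cs,None,np.array([441,273,464,302]))],[.5,.35]))
look([("tall_cyl_c",0)],"w1")
E
```

```text
(array([ 0.50274604,  0.38549579, -0.00773323]), np.float64(1.7586796438664294))
t 3.23 tcp [ 0.3453 -0.3144  0.2004] w 0.0852 F [ 0.1 -0.5 -0.2] yaw -0.4
tall_cyl_c 0.91 [294. 153. 342. 200.] xy [ 0.3492 -0.314 ] res [ 1.7 -3.3 -1.7  2.9]
```

View pics/w1.png

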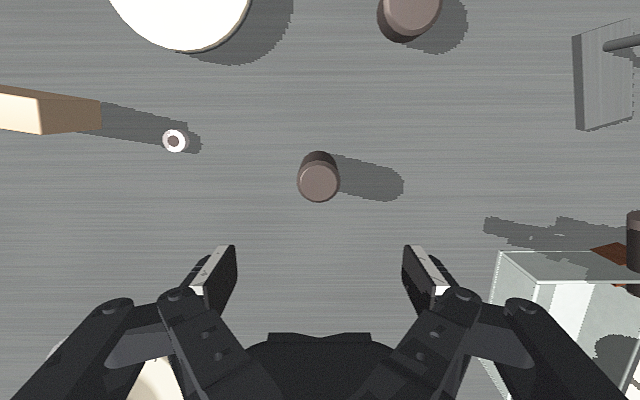

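The wrist picture shows the tall cylinder at (318,177), centred between the jaws. The glass box at the lower right is well clear.

apply_moves --pt "3 0 -60" --pt "3 0 -120" --pt "3 0 -168" --pt "3 0 -168" --pt "3 0 -168" --pt "3 0 -168" --pt "3 0 -168" --pt "3 0 -168" --turn '[0,0,0,0,0,0,0,0]' --jaw '[1,1,1,1,-1,-1,-1,-1]' --force 60

```text
time_s: 4.32
position: [0.3501, -0.3145, 0.0355]
tool_rot: [[1.0, -0.004, 0.004], [-0.004, -1.0, -0.004], [0.004, 0.004, -1.0]]
force: [-0.8, -0.1, 6.0]
gripper_width: 0.0429
grip_force: 61.6
```

apply_moves --pt "0 0 0" --pt "0 0 0" --pt "0 0 60" --pt "0 0 120" --pt "0 0 150" --pt "0 0 150" --turn '[0,0,0,0,0,0]' --jaw '[-1,-1,-1,-1,-1,-1]'

```text
time_s: 5.08
position: [0.3498, -0.3141, 0.1858]
tool_rot: [[1.0, -0.004, 0.005], [-0.004, -1.0, -0.005], [0.005, 0.005, -1.0]]
force: [-0.3, 0.3, -4.0]
gripper_width: 0.0427
grip_force: 62.9
```

apply_moves --pt "200 499 20" --pt "200 499 20" --pt "200 499 20" --pt "200 499 20" --pt "200 499 20" --pt "200 499 20" --pt "200 499 20" --pt "200 499 20" --turn '[0,0,0,0,0,0,0,0]' --jaw '[-1,-1,-1,-1,-1,-1,-1,-1]'

```text
time_s: 6.08
position: [0.5344, 0.1526, 0.1981]
tool_rot: [[1.0, -0.004, -0.003], [-0.004, -1.0, -0.001], [-0.003, 0.001, -1.0]]
force: [0.8, -1.2, -3.0]
gripper_width: 0.0425
grip_force: 63.1
```

```bash
cat >> h.py <<'E'
def quad(c,s,ext_,z,lo=(8,40,120),hi=(30,160,256),pad=6,show=False):
    "min-area rectangle (mm) of a coloured top face at height z"
    im=c["pixels"];hsv=cv2.cvtColor(im,cv2.COLOR_BGR2HSV)
    m=cv2.inRange(hsv,lo,hi);l,t,r,b=[int(v) for v in ext_];k=np.zeros_like(m)
    k[max(0,t-pad):b+pad,max(0,l-pad):r+pad]=m[max(0,t-pad):b+pad,max(0,l-pad):r+pad]
    k=max(cv2.findContours(k,0,cv2.CHAIN_APPROX_NONE)[0],key=cv2.contourArea)
    w=np.array([at_z(*ray(c,p[0],s),z)[:2] for p in k]).astype(np.float32)
    return cv2.minAreaRect(w*1000),k
E
python3 - <<'E'
from h import *
s,c=look([],"w2")
b=boxes_of("brick","wrist");print(b[:2])
if b: print(quad(c,s,b[0]["extent"],.032)[0])
E
```

```text
t 6.08 tcp [0.5344 0.1526 0.1981] w 0.0425 F [ 0.8 -1.2 -3. ] yaw -0.2
[{'extent': [229.1, 130.8, 339.8, 201.0], 'conf': 0.87}]
((548.154541015625, 187.17840576171875), (77.74417114257812, 114.08233642578125), 0.586064338684082)
```

View pics/w2.png

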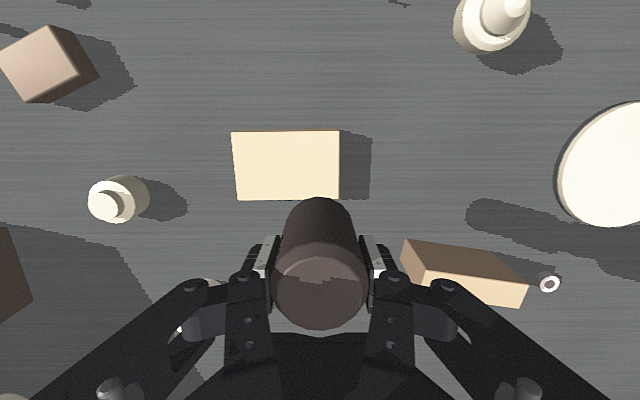

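The wrist picture shows the cylinder held at (320,265) and the brick at (285,166). The measured brick agrees with its given size and with the top view.

apply_moves --pt "15 34 0" --pt "15 34 -30" --pt "15 34 -60" --pt "15 34 -60" --pt "15 34 -60" --turn '[0,0,0,0,0]' --jaw '[-1,-1,-1,-1,-1]'

```text
time_s: 6.8
position: [0.5496, 0.1843, 0.141]
tool_rot: [[1.0, -0.004, -0.0], [-0.004, -1.0, -0.0], [-0.0, 0.0, -1.0]]
force: [-0.4, 0.3, -2.9]
gripper_width: 0.0422
grip_force: 63.5
```

apply_moves --pt "1 2 -40" --pt "1 2 -66" --pt "1 2 -69" --pt "1 2 -71" --pt "1 2 -73" --pt "1 2 -73" --turn '[0,0,0,0,0,0]' --jaw '[-1,-1,-1,-1,-1,-1]'

```text
time_s: 7.55
position: [0.5512, 0.1868, 0.069]
tool_rot: [[1.0, -0.004, 0.002], [-0.004, -1.0, 0.0], [0.002, -0.0, -1.0]]
force: [0.3, 1.4, -4.3]
gripper_width: 0.0426
grip_force: 63.5
```

apply_moves --pt "0 0 -1" --pt "0 0 -2" --pt "0 0 -2.5" --pt "0 0 -2.5" --turn '[0,0,0,0]' --jaw '[-1,-1,-1,-1]'

```text
time_s: 8.05
position: [0.5511, 0.1868, 0.0675]
tool_rot: [[1.0, -0.004, 0.002], [-0.004, -1.0, 0.0], [0.002, -0.0, -1.0]]
force: [-4.1, -1.3, 6.5]
gripper_width: 0.0426
grip_force: 64.5
```

apply_moves --pt "0 0 0" --pt "0 0 0" --pt "0 0 0" --pt "0 0 0" --pt "0 0 30" --pt "0 0 80" --pt "0 0 130" --pt "0 0 130" --turn '[0,0,0,0,0,0,0,0]' --jaw '[0.3,1,1,1,1,1,1,1]'

```text
time_s: 9.05
position: [0.5526, 0.1872, 0.2015]
tool_rot: [[1.0, -0.004, 0.01], [-0.004, -1.0, 0.003], [0.01, -0.003, -1.0]]
force: [0.4, 0.8, -0.4]
gripper_width: 0.0854
grip_force: 0.0
```

Run:
```python
from h import *
s,c=look([("tall_cyl_c",.032)],"w3")
b=boxes_of("brick","wrist");print(b[:1])
ct=camera("top");e=np.array(boxes_of("tall_cyl_c","top")[0]["extent"])
P=rev("tall_cyl_c")+np.r_[0,0,.032]
r=least_squares(lambda v:ext(proj(ct,P+np.r_[v,0]))-e,[.55,.185]);print("top",r.x,r.fun)
```

```text
t 9.05 tcp [0.5526 0.1872 0.2015] w 0.0854 F [ 0.4  0.8 -0.4] yaw -0.2
tall_cyl_c 0.57 [294. 162. 348. 222.] xy [0.5503 0.1851] res [ 2.3 -0.4 -2.3  0.2]
[]
top [0.54851664 0.20703526] [-8.44485743 -4.18938399  8.8900698   4.29365581]
```

View pics/w3.png

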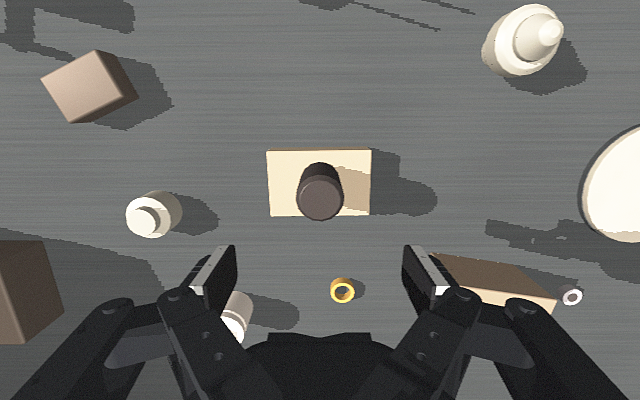

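The cylinder stands on the brick: it is at (320,185), and the brick spans 268–371 by 149–216. Next is the finial.

apply_moves --pt "138 -189 -10" --pt "138 -189 -10" --pt "138 -189 -10" --pt "138 -189 -10" --pt "138 -189 -10" --pt "138 -189 -10" --pt "138 -189 -10" --turn '[0,0,0,0,0,0,0]' --jaw '[1,1,1,1,1,1,1]'

```text
time_s: 10.18
position: [0.6882, -0.001, 0.1854]
tool_rot: [[1.0, -0.003, -0.0], [-0.003, -1.0, 0.0], [-0.0, -0.0, -1.0]]
force: [0.7, -0.0, 0.1]
gripper_width: 0.0857
grip_force: 0.0
```

Run:
```python
from h import *
c=dict(pixels=cv2.imread("pics/w3.png"))
look([("finial_c",0)],"w4")
```

```text
t 10.18 tcp [ 0.6882 -0.001   0.1854] w 0.0857 F [ 0.7 -0.   0.1] yaw -0.1
finial_c 0.79 [295. 156. 351. 213.] xy [ 0.6854 -0.0053] res [-1.7 -1.7  1.7  1.9]
```

View pics/w4.png

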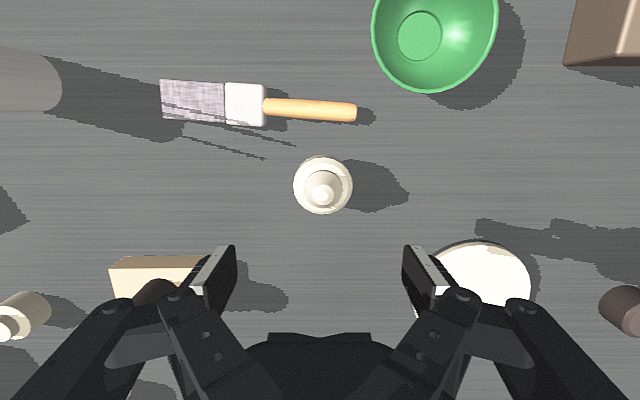

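The finial is at (323,185), slightly right of the jaw line, and the brush handle ends at (355,110). I'll centre the finial with a light pinch at a turned angle, then grip it.

apply_moves --pt "0 -2 0" --pt "0 -2 0" --pt "0 -2 -30" --pt "0 -2 -60" --pt "0 -2 -85" --pt "0 -2 -110" --pt "0 -2 -140" --pt "0 -2 -161" --turn '[10,20,30,40,50,60,60,60]' --jaw '[1,1,1,1,1,1,1,1]' --force 25

```text
time_s: 11.28
position: [0.688, -0.0035, 0.0231]
tool_rot: [[0.503, 0.864, -0.001], [0.864, -0.503, 0.0], [-0.0, -0.001, -1.0]]
force: [0.1, -0.5, -0.1]
gripper_width: 0.0855
grip_force: 0.0
```

apply_moves --pt "0 0 0" --pt "0 0 0" --pt "0 0 0" --pt "0 0 0" --pt "0 0 0" --pt "0 0 0" --pt "0 0 0" --turn '[0,0,0,0,0,0,0]' --jaw '[1,0.6,0.45,0.3,0.1,0,-0.3]'

```text
time_s: 12.15
position: [0.6896, -0.0042, 0.0266]
tool_rot: [[0.503, 0.864, 0.003], [0.864, -0.503, 0.0], [0.002, 0.002, -1.0]]
force: [-1.0, 1.1, 5.6]
gripper_width: 0.059
grip_force: 27.7
```

apply_moves --pt "0 0 0" --pt "0 0 0" --pt "0 0 0" --pt "0 0 0" --pt "0 0 0" --pt "0 0 0" --pt "0 0 0" --pt "0 0 0" --turn '[0,0,-10,-20,-30,-40,-50,-60]' --jaw '[0.7,1,1,1,1,1,1,1]'

```text
time_s: 13.15
position: [0.6886, -0.0045, 0.0239]
tool_rot: [[1.0, -0.01, -0.001], [-0.01, -1.0, -0.0], [-0.001, 0.0, -1.0]]
force: [-0.1, 0.6, -0.5]
gripper_width: 0.0851
grip_force: 0.0
```

apply_moves --pt "0 0 0" --pt "0 0 0" --pt "0 0 0" --pt "0 0 0" --pt "0 0 0" --pt "0 0 0" --pt "0 0 0" --turn '[-1,-1,-1,-1,-1,-1,-1]' --jaw '[0.7,0.4,0,-1,-1,-1,-1]' --force 45

```text
time_s: 14.02
position: [0.6889, -0.0045, 0.0247]
tool_rot: [[1.0, -0.021, 0.001], [-0.021, -1.0, -0.0], [0.001, 0.0, -1.0]]
force: [1.1, -1.9, 2.0]
gripper_width: 0.0582
grip_force: 49.0
```

apply_moves --pt "0 0 40" --pt "0 0 100" --pt "0 0 150" --pt "-40 55 155" --pt "-80 112 155" --pt "-115 160 155" --pt "-137 191 155" --pt "-137 191 155" --turn '[0,0,0,0,0,0,0,0]' --jaw '[-1,-1,-1,-1,-1,-1,-1,-1]'

```text
time_s: 15.02
position: [0.5493, 0.1897, 0.1784]
tool_rot: [[1.0, -0.016, -0.002], [-0.016, -1.0, 0.001], [-0.002, -0.001, -1.0]]
force: [0.1, -0.1, -3.0]
gripper_width: 0.0585
grip_force: 49.6
```

Run:
```python
from h import *
s,c=look([("tall_cyl_c",.032),("finial_c",.15)],"w5")
cs=camera("scene")["pixels"]; w=c["pixels"][60:400,160:480]
q=proj(camera("scene"),[.55,.186,.13])[0].astype(int);print(q)
a=cs[q[1]-75:q[1]+75,q[0]-75:q[0]+75]
cv2.imwrite("pics/m5.png",np.hstack([cv2.resize(w,(400,425)),cv2.resize(a,(390,425))]))
```

```text
t 15.03 tcp [0.5493 0.1897 0.1784] w 0.0585 F [ 0.1 -0.1 -3. ] yaw -0.9
tall_cyl_c 0.56 [296. 163. 352. 210.] xy [0.5576 0.185 ] res [  0.7 -10.2  -0.7   9. ]
finial_c 0.8 [259. 204. 382. 336.] xy [0.5478 0.1885] res [-1.5 -1.5  1.5  1.6]
[376 220]
```

View pics/m5.png

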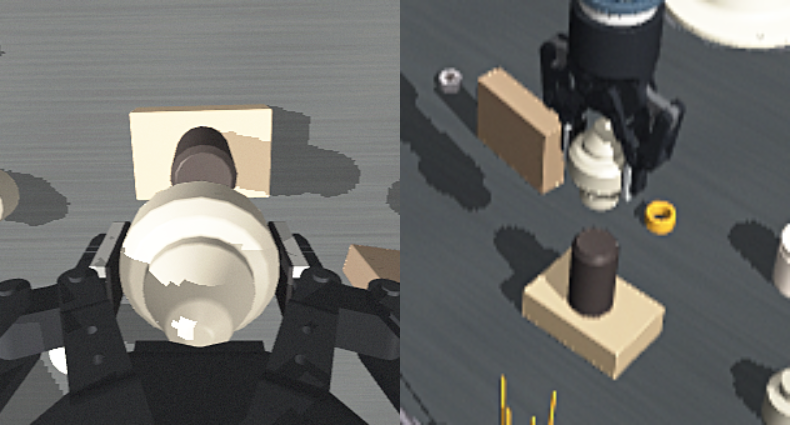

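The finial is held upright over the cylinder. Seen from both cameras it is offset by only 2–3 mm, so I'll correct that and lower it.

apply_moves --pt "2 -3.3 0" --pt "2 -3.3 -20" --pt "2 -3.3 -40" --pt "2 -3.3 -47" --pt "2 -3.3 -49" --pt "2 -3.3 -49" --turn '[0,0,0,0,0,0]' --jaw '[-1,-1,-1,-1,-1,-1]'

```text
time_s: 16.02
position: [0.5538, 0.1835, 0.1308]
tool_rot: [[1.0, -0.021, 0.001], [-0.021, -1.0, 0.0], [0.001, -0.0, -1.0]]
force: [0.3, -0.5, -2.7]
gripper_width: 0.0584
grip_force: 49.6
```

apply_moves --pt "-2 3 0" --pt "-2 3 0" --pt "-2 3 -2" --pt "-2 3 -3" --pt "-2 3 -3" --turn '[0,0,0,0,0]' --jaw '[-1,-1,-1,-1,-1]'

```text
time_s: 16.65
position: [0.5516, 0.1863, 0.1271]
tool_rot: [[1.0, -0.022, -0.0], [-0.022, -1.0, -0.0], [-0.0, 0.0, -1.0]]
force: [0.5, 0.2, -2.8]
gripper_width: 0.0582
grip_force: 49.6
```

apply_moves --pt "0 0 -0.7" --pt "0 0 -1.4" --pt "0 0 -1.4" --turn '[0,0,0]' --jaw '[-1,-1,-1]'

```text
time_s: 17.02
position: [0.5519, 0.1864, 0.1266]
tool_rot: [[1.0, -0.022, 0.001], [-0.022, -1.0, 0.0], [0.001, -0.0, -1.0]]
force: [-0.2, -0.7, 1.5]
gripper_width: 0.0582
grip_force: 49.9
```

apply_moves --pt "0 0 0" --pt "0 0 0" --pt "0 0 0" --pt "0 0 0" --pt "0 0 10" --pt "0 0 40" --pt "0 0 80" --pt "0 0 120" --turn '[0,0,0,0,0,0,0,0]' --jaw '[0.5,1,1,1,1,1,1,1]'

```text
time_s: 18.02
position: [0.5516, 0.1863, 0.248]
tool_rot: [[1.0, -0.022, 0.001], [-0.022, -1.0, 0.0], [0.001, -0.0, -1.0]]
force: [0.2, 0.1, 0.2]
gripper_width: 0.0854
grip_force: 0.0
```

Run:
```python
from h import *
s,c=look([("finial_c",.102)])
cs=camera("scene")["pixels"]
a=cs[220-75:220+75,376-75:376+75];w=c["pixels"][60:400,160:480]
cv2.imwrite("pics/m6.png",np.hstack([cv2.resize(w,(400,425)),cv2.resize(a,(390,425))]))
```

```text
t 18.02 tcp [0.5516 0.1863 0.248 ] w 0.0854 F [0.2 0.1 0.2] yaw -1.2
finial_c 0.76 [287. 159. 352. 228.] xy [0.5517 0.1856] res [-1.9  0.   1.9  0.1]
```

View pics/m6.png

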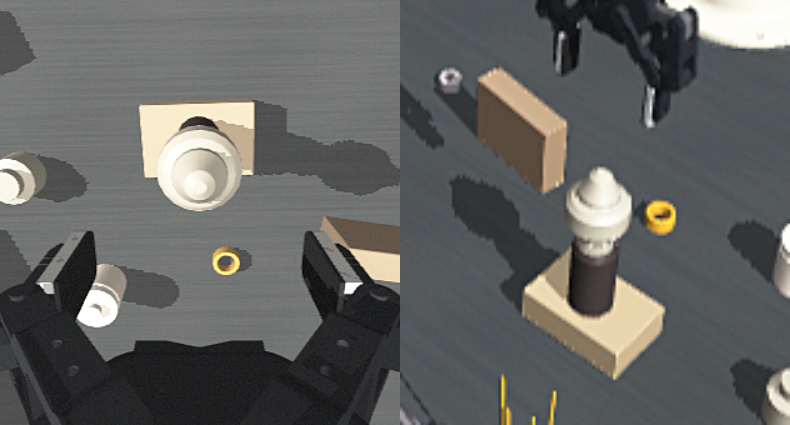

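The stack stands. I'll check for lean and offset with the scene camera's projection while moving on to the slab.

Run:
```python
from h import *
c=camera("scene")
print(proj(c,[[.551,.186,.067],[.551,.186,.139],[.551,.186,.18],[.551,.180,.139],[.556,.186,.139]])-[376-75,220-75])
print((np.array([593,275])-[400,0])/[2.6,2.833],(np.array([598.5,205])-[400,0])/[2.6,2.833])
b=boxes_of("finial_c","scene")+boxes_of("tall_cyl_c","scene");print([(x["extent"],x["conf"]) for x in b])
```

```text
[[73.31421849 94.53697095]
 [75.57344969 72.56287007]
 [76.94204351 59.25143096]
 [73.55626728 71.39153998]
 [74.24933729 73.60812563]]
[74.23076923 97.07024356] [76.34615385 72.36145429]
[([361.9, 201.0, 391.9, 236.9], 0.6), ([367.5, 232.1, 385.6, 259.2], 0.91)]
```

apply_moves --pt "-40 -70 0" --pt "-80 -135 0" --pt "-110 -170 0" --pt "-135 -195 0" --pt "-135 -195 0" --pt "-135 -195 0" --pt "-135 -195 0" --pt "-135 -195 0" --turn '[10,20,31,41,51,61,72,82]' --jaw '[1,1,1,1,1,1,1,1]'

```text
time_s: 19.32
position: [0.4162, -0.0087, 0.2443]
tool_rot: [[0.155, 0.988, -0.003], [0.988, -0.155, 0.0], [-0.0, -0.003, -1.0]]
force: [-0.4, 0.4, -0.2]
gripper_width: 0.0857
grip_force: 0.0
```

Run:
```python
from h import *
s,c=look([],"w7")
b=boxes_of("slab_c","wrist");print(b[:2])
if b: print(quad(c,s,b[0]["extent"],.076,(3,40,150),(25,160,256))[0])
```

```text
t 19.32 tcp [ 0.4162 -0.0087  0.2443] w 0.0857 F [-0.4  0.4 -0.2] yaw 81.1
[{'extent': [309.1, 121.9, 340.2, 228.4], 'conf': 0.92}]
((422.9687194824219, -9.088249206542969), (116.30638122558594, 31.4453067779541), 80.67378234863281)
```

View pics/w7.png

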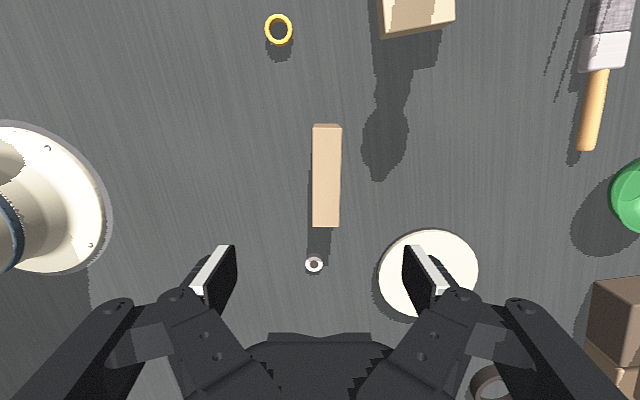

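The stack check agrees with projection, so the finial is centred. The slab's top is at (326,175), with the nut beyond its near end at (314,265). I'll grip the slab 35 mm towards its −y end so the gripper passes clear of the stack later.

apply_moves --pt "3 -36 -30" --pt "3 -36 -90" --pt "3 -36 -145" --pt "3 -36 -180" --pt "3 -36 -204" --pt "3 -36 -204" --pt "3 -36 -204" --pt "3 -36 -204" --turn '[-0.4,-0.4,-0.4,-0.4,-0.4,-0.4,-0.4,-0.4]' --jaw '[1,1,1,1,1,1,0,-1]' --force 80

```text
time_s: 20.42
position: [0.4206, -0.0448, 0.0435]
tool_rot: [[0.168, 0.986, 0.002], [0.986, -0.168, -0.0], [-0.0, 0.002, -1.0]]
force: [-0.1, 0.9, -0.2]
gripper_width: 0.0518
grip_force: 0.0
```

apply_moves --pt "0 0 0" --pt "0 0 0" --pt "0 0 0" --pt "0 0 0" --pt "0 0 0" --turn '[0,0,0,0,0]' --jaw '[-1,-1,-1,-1,-1]'

```text
time_s: 21.05
position: [0.4203, -0.0448, 0.0432]
tool_rot: [[0.168, 0.986, 0.002], [0.986, -0.168, -0.0], [-0.0, 0.002, -1.0]]
force: [-1.0, 0.3, 6.3]
gripper_width: 0.0313
grip_force: 79.5
```

apply_moves --pt "0 0 40" --pt "50 0 60" --pt "110 0 60" --pt "165 10 60" --pt "210 30 60" --pt "210 45 60" --pt "210 45 60" --pt "210 45 60" --turn '[0,0,5,10,10.3,10.3,10.3,10.3]' --jaw '[-1,-1,-1,-1,-1,-1,-1,-1]'

```text
time_s: 22.05
position: [0.6289, -0.0001, 0.1023]
tool_rot: [[-0.011, 1.0, 0.0], [1.0, 0.011, -0.001], [-0.001, 0.0, -1.0]]
force: [0.3, -0.2, -2.8]
gripper_width: 0.0311
grip_force: 81.0
```

Run:
```python
from h import *
s,c=look([],"w8")
for n in("slab_c","brick"):
  b=boxes_of(n,"wrist");print(n,b[:2])
```

```text
t 22.05 tcp [ 6.289e-01 -1.000e-04  1.023e-01] w 0.0311 F [ 0.3 -0.2 -2.8] yaw 90.7
slab_c [{'extent': [270.4, 60.3, 362.2, 337.6], 'conf': 0.62}]
brick [{'extent': [131.3, 2.9, 264.3, 27.7], 'conf': 0.8}, {'extent': [266.1, 61.9, 359.5, 335.9], 'conf': 0.47}]
```

View pics/w8.png

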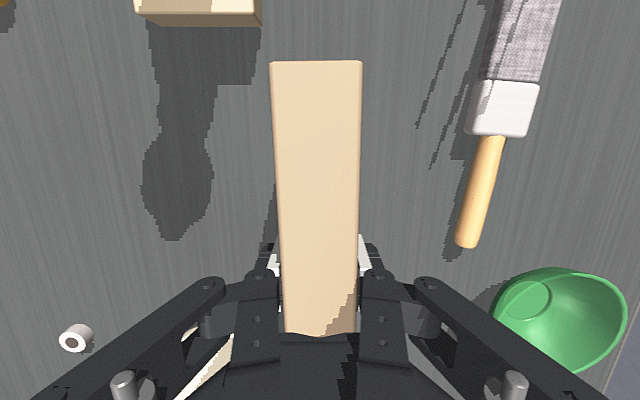

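Run:
```python
from h import *
s=read_state();c=camera("wrist")
for uv in[(270,61),(362,61),(278,240),(357,240),(320,336)]: print(at_z(*ray(c,uv,s),.135))
print(s["position"])
```

```text
[0.6112825  0.08893488 0.135     ]
[0.64181565 0.08926091 0.135     ]
[0.61182983 0.0234881  0.135     ]
[0.6434512  0.02381357 0.135     ]
[ 0.62919565 -0.02393357  0.135     ]
[ 6.29275585e-01 -3.71637833e-04  1.02900060e-01]
```

The slab is held with its far end at (316,61), so its centre is about 33 mm ahead of the TCP. The way to the place is clear.

apply_moves --pt "1 50 0" --pt "1 100 -10" --pt "1 140 -20" --pt "1 154 -30" --pt "1 154 -40" --pt "1 154 -40" --pt "1 154 -40" --turn '[0,0,0,0,0,0,0]' --jaw '[-1,-1,-1,-1,-1,-1,-1]'

```text
time_s: 23.12
position: [0.6309, 0.1529, 0.0622]
tool_rot: [[-0.01, 1.0, 0.0], [1.0, 0.01, -0.0], [-0.0, 0.0, -1.0]]
force: [-0.1, -0.9, -2.6]
gripper_width: 0.0312
grip_force: 81.1
```

Run:
```python
from h import *
s,c=look([],"w9")
b=boxes_of("brick","wrist");print(b[:2])
cs=camera("scene")["pixels"]
cv2.imwrite("pics/m9.png",np.hstack([cv2.resize(c["pixels"][0:320,0:480],(450,300)),cv2.resize(cs[110:290,270:480],(350,300))]))
```

```text
t 23.12 tcp [0.6309 0.1529 0.0622] w 0.0312 F [-0.1 -0.9 -2.6] yaw 90.6
[{'extent': [96.7, 76.2, 261.5, 261.6], 'conf': 0.96}]
```

View pics/m9.png

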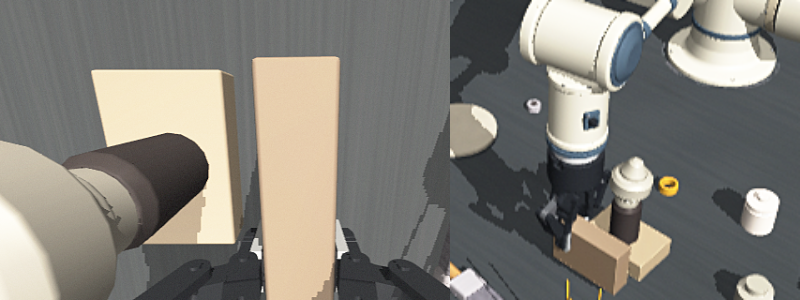

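Run:
```python
from h import *
s=read_state();c=camera("wrist")
for uv,z in[((237,75),.032),((97,75),.032),((252,259),.032),((270,62),.095),((362,61),.095)]: print(at_z(*ray(c,uv,s),z))
```

```text
[0.58499454 0.24449632 0.032     ]
[0.50921574 0.2437141  0.032     ]
[0.58643454 0.13233497 0.032     ]
[0.61315839 0.2425052  0.095     ]
[0.64361791 0.24312245 0.095     ]
```

apply_moves --pt "0 1 -8" --pt "0 1 -14" --pt "0 1 -17" --pt "0 1 -17" --turn '[0,0,0,0]' --jaw '[-1,-1,-1,-1]'

```text
time_s: 23.82
position: [0.6303, 0.1554, 0.0442]
tool_rot: [[-0.012, 1.0, -0.001], [1.0, 0.012, -0.0], [-0.0, -0.001, -1.0]]
force: [0.7, -1.2, -4.0]
gripper_width: 0.0312
grip_force: 81.1
```

apply_moves --pt "-1 -0.5 0" --pt "-1 -0.5 -1" --pt "-1 -0.5 -2" --pt "-1 -0.5 -2" --turn '[0,0,0,0]' --jaw '[-1,-1,-1,-1]'

```text
time_s: 24.32
position: [0.6298, 0.1549, 0.0433]
tool_rot: [[-0.012, 1.0, 0.0], [1.0, 0.012, 0.0], [0.0, 0.0, -1.0]]
force: [-0.0, -1.3, -2.8]
gripper_width: 0.0312
grip_force: 81.6
```

apply_moves --pt "0 0 -0.7" --pt "0 0 -1.4" --pt "0 0 -1.4" --turn '[0,0,0]' --jaw '[-1,-1,-1]'

```text
time_s: 24.7
position: [0.6298, 0.1548, 0.0433]
tool_rot: [[-0.012, 1.0, 0.001], [1.0, 0.012, 0.0], [0.0, 0.001, -1.0]]
force: [-3.6, -1.9, 5.4]
gripper_width: 0.0309
grip_force: 82.2
```

apply_moves --pt "0 0 0" --pt "0 0 0" --pt "0 0 0" --pt "0 0 0" --pt "0 -10 20" --pt "0 -40 60" --pt "0 -80 110" --pt "0 -120 160" --turn '[0,0,0,0,0,0,0,0]' --jaw '[0,0,0,0,0,0,0.5,1]'

```text
time_s: 25.7
position: [0.6294, 0.0353, 0.2025]
tool_rot: [[-0.012, 1.0, 0.002], [1.0, 0.012, -0.0], [-0.0, 0.002, -1.0]]
force: [1.5, 0.1, -1.3]
gripper_width: 0.077
grip_force: 0.0
```

apply_moves --pt "0 0 50" --pt "-20 55 58" --pt "-40 115 58" --pt "-60 175 58" --pt "-85 235 58" --pt "-105 295 58" --pt "-126 351 40" --pt "-126 351 20" --turn '[0,0,0,0,0,0,0,0]' --jaw '[1,1,1,1,1,1,1,1]'

```text
time_s: 26.7
position: [0.5018, 0.3914, 0.221]
tool_rot: [[-0.017, 1.0, 0.002], [1.0, 0.017, 0.003], [0.003, 0.002, -1.0]]
force: [-0.5, -1.4, 0.2]
gripper_width: 0.0854
grip_force: 0.0
```

Run:
```python
from h import *
s,c=look([("foot_c",0)],"w10")
cs=camera("scene")["pixels"]
cv2.imwrite("pics/m10.png",np.hstack([cv2.resize(c["pixels"],(480,300)),cv2.resize(cs[130:290,300:470],(319,300))]))
```

```text
t 26.7 tcp [0.5018 0.3914 0.221 ] w 0.0854 F [-0.5 -1.4  0.2] yaw 91.0
foot_c 0.63 [300. 152. 342. 199.] xy [0.5043 0.3864] res [-0.9  0.3  0.9 -0.3]
```

View pics/m10.png

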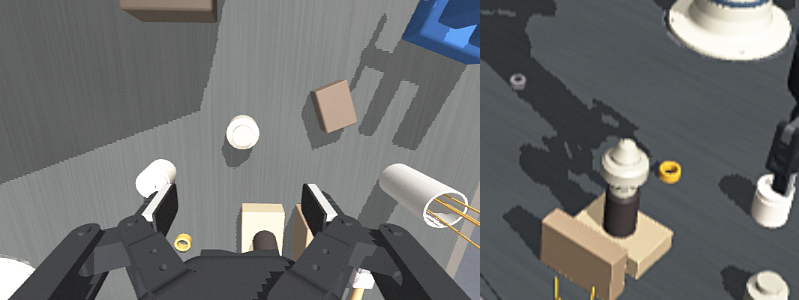

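The foot is at full-image (322,176), between the jaws. The slab stands parallel behind the brick and the stack is intact.

apply_moves --pt "2 -4 -50" --pt "2 -4 -100" --pt "2 -4 -150" --pt "2 -4 -180" --pt "2 -4 -180" --turn '[0,0,0,0,0]' --jaw '[1,1,1,1,1]' --force 50

```text
time_s: 27.48
position: [0.5055, 0.3819, 0.0379]
tool_rot: [[-0.01, 1.0, -0.003], [1.0, 0.01, -0.002], [-0.002, -0.003, -1.0]]
force: [0.1, -0.8, 0.2]
gripper_width: 0.0853
grip_force: 0.0
```

apply_moves --pt "-1 5 -10" --pt "-1 5 -23" --pt "-1 5 -23" --pt "-1 5 -23" --pt "-1 5 -23" --pt "-1 5 -23" --pt "-1 5 -23" --pt "-1 5 -23" --turn '[0,0,0,0,0,0,0,0]' --jaw '[1,1,0.5,0,-1,-1,-1,-1]'

```text
time_s: 28.48
position: [0.5052, 0.3891, 0.0172]
tool_rot: [[-0.012, 1.0, 0.001], [1.0, 0.012, 0.001], [0.001, 0.001, -1.0]]
force: [-0.1, -0.2, 4.5]
gripper_width: 0.0503
grip_force: 52.7
```

apply_moves --pt "0 0 0" --pt "0 0 60" --pt "0 0 120" --pt "0 0 180" --pt "0 0 220" --pt "0 0 220" --turn '[0,0,0,0,0,0]' --jaw '[-1,-1,-1,-1,-1,-1]'

```text
time_s: 29.22
position: [0.5055, 0.3894, 0.2402]
tool_rot: [[-0.012, 1.0, 0.005], [1.0, 0.012, 0.004], [0.004, 0.005, -1.0]]
force: [0.2, 0.8, -2.3]
gripper_width: 0.0499
grip_force: 53.3
```

Run:
```python
from h import *
s,c=look([("foot_c",.22)],"w11")
```

```text
t 29.23 tcp [0.5055 0.3894 0.2402] w 0.0499 F [ 0.2  0.8 -2.3] yaw 90.7
foot_c 0.86 [268. 203. 370. 320.] xy [0.5047 0.384 ] res [-0.3  1.6  0.3 -1.5]
```

apply_moves --pt "-30 -50 0" --pt "-60 -100 0" --pt "-85 -155 0" --pt "-85 -215 0" --pt "-85 -275 0" --pt "-60 -330 0" --pt "-35 -385 0" --pt "-5 -435 0" --turn '[0,0,0,0,0,0,0,0]' --jaw '[-1,-1,-1,-1,-1,-1,-1,-1]'

```text
time_s: 30.32
position: [0.4991, -0.0481, 0.2329]
tool_rot: [[-0.011, 1.0, -0.005], [1.0, 0.011, 0.001], [0.001, -0.005, -1.0]]
force: [0.6, 0.3, -0.6]
gripper_width: 0.0499
grip_force: 53.3
```

apply_moves --pt "25 -50 -30" --pt "45 -100 -60" --pt "45 -134 -90" --pt "45 -134 -100" --pt "45 -134 -100" --pt "45 -134 -100" --turn '[0,0,0,0,0,0]' --jaw '[-1,-1,-1,-1,-1,-1]'

```text
time_s: 31.08
position: [0.5449, -0.1792, 0.1367]
tool_rot: [[-0.013, 1.0, 0.001], [1.0, 0.013, 0.0], [0.0, 0.001, -1.0]]
force: [0.7, -0.8, -2.6]
gripper_width: 0.0503
grip_force: 53.4
```

Run:
```python
from h import *
s,c=look([("turntable",0)],"w12")
# ellipse of whitish top from visible rim
im=c["pixels"];hsv=cv2.cvtColor(im,cv2.COLOR_BGR2HSV)
ct=camera("top");h2=cv2.cvtColor(ct["pixels"],cv2.COLOR_BGR2HSV)
b=boxes_of("turntable","top");print(b[0])
P=rev("turntable")[48:]
e=np.array([358,167,412,223.]);
r=least_squares(lambda v:ext(proj(ct,P+np.r_[v,0]))-e,[.548,-.185]);print(r.x,r.fun)
a=cv2.imread("pics/top0.png");m=cv2.inRange(a,(170,190,190),(256,256,256));m[:160]=0;m[230:]=0;m[:,:350]=0;m[:,420:]=0
k=max(cv2.findContours(m,0,1)[0],key=cv2.contourArea)
w=np.array([at_z(*ray(ct,p[0]),.03)[:2] for p in k]).astype(np.float32);print(cv2.minEnclosingCircle(w),cv2.fitEllipse(w))
```

```text
t 31.07 tcp [ 0.5449 -0.1792  0.1367] w 0.0503 F [ 0.7 -0.8 -2.6] yaw 90.7
turntable 0.79 [240. 118. 396. 238.] xy [ 0.5433 -0.172 ] res [ -1.2 -13.6   1.2  19.1]
{'extent': [358.2, 176.1, 409.6, 223.7], 'conf': 0.91}
[ 0.54529016 -0.1863936 ] [ 0.34861808  1.79381772 -0.3467069  -1.72666566]
((0.5474544167518616, -0.18429023027420044), 0.06967760622501373) ((0.5472888350486755, -0.18443086743354797), (0.13606366515159607, 0.13683193922042847), 68.30467224121094)
```

View pics/w12.png

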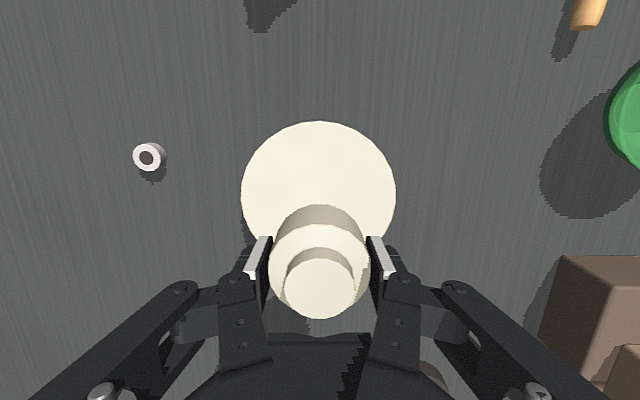

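The foot is held at (320,265) above the turntable, whose visible rim runs from 241 to 396 across with its top at row 121.

Run:
```python
from h import *
s=read_state();c=camera("wrist");P=rev("turntable")[48:]
e=np.array([241,121,396.5,0]);w=np.array([1,1,1,0])
r=least_squares(lambda v:(ext(proj(c,P+np.r_[v,0],s))-e)*w,[.547,-.184]);print(r.x,r.fun,s["position"])
```

```text
[ 0.54445002 -0.18602061] [ 0.04323518 -0.00633771 -0.04338319  0.        ] [ 0.54521716 -0.17966734  0.13745521]
```

apply_moves --pt "1 -2 -40" --pt "1 -2 -75" --pt "1 -2 -85" --pt "1 -2 -87" --pt "1 -2 -88" --pt "1 -2 -88" --turn '[0,0,0,0,0,0]' --jaw '[-1,-1,-1,-1,-1,-1]'

```text
time_s: 32.08
position: [0.5465, -0.1825, 0.0498]
tool_rot: [[-0.012, 1.0, 0.002], [1.0, 0.012, -0.001], [-0.001, 0.002, -1.0]]
force: [-0.6, -1.0, -1.3]
gripper_width: 0.0498
grip_force: 53.4
```

apply_moves --pt "0 0 -1" --pt "0 0 -2" --pt "0 0 -2" --turn '[0,0,0]' --jaw '[-1,-1,-1]'

```text
time_s: 32.45
position: [0.546, -0.1824, 0.0472]
tool_rot: [[-0.012, 1.0, 0.001], [1.0, 0.012, -0.0], [-0.001, 0.001, -1.0]]
force: [-1.2, 1.8, 3.6]
gripper_width: 0.0496
grip_force: 53.9
```

apply_moves --pt "0 0 0" --pt "0 0 0" --pt "0 0 0" --pt "0 0 0" --pt "0 0 40" --pt "0 0 100" --pt "0 0 150" --pt "0 0 150" --turn '[0,0,0,0,0,0,0,0]' --jaw '[0.5,1,1,1,1,1,1,1]'

```text
time_s: 33.45
position: [0.5476, -0.183, 0.2025]
tool_rot: [[-0.012, 1.0, 0.01], [1.0, 0.012, -0.004], [-0.004, 0.01, -1.0]]
force: [-0.1, 0.2, -1.1]
gripper_width: 0.0853
grip_force: 0.0
```

Run:
```python
from h import *
s,c=look([("foot_c",.03),("turntable",0)],"w13")
```

```text
t 33.45 tcp [ 0.5476 -0.183   0.2025] w 0.0853 F [-0.1  0.2 -1.1] yaw 90.7
foot_c 0.79 [291. 155. 340. 208.] xy [ 0.5443 -0.1839] res [-1.1 -0.5  1.1  0.6]
turntable 0.95 [251. 113. 377. 237.] xy [ 0.5429 -0.1863] res [ 0.4  0.3 -0.5 -0.5]
```

apply_moves --pt "-40 40 20" --pt "-80 85 20" --pt "-120 135 20" --pt "-155 190 20" --pt "-175 250 20" --pt "-182 310 20" --pt "-182 370 20" --pt "-182 430 20" --turn '[0,0,0,0,0,0,0,0]' --jaw '[1,1,1,1,1,1,1,1]'

```text
time_s: 34.6
position: [0.3626, 0.2495, 0.2141]
tool_rot: [[-0.012, 1.0, -0.002], [1.0, 0.012, -0.002], [-0.002, -0.002, -1.0]]
force: [1.3, -0.3, 0.2]
gripper_width: 0.0856
grip_force: 0.0
```

apply_moves --pt "0 30 -15" --pt "0 57 -15" --pt "0 57 -15" --pt "0 57 -15" --turn '[0,0,0,0]' --jaw '[1,1,1,1]'

```text
time_s: 35.1
position: [0.3634, 0.304, 0.1999]
tool_rot: [[-0.012, 1.0, -0.002], [1.0, 0.012, -0.002], [-0.002, -0.002, -1.0]]
force: [0.1, 0.3, -0.6]
gripper_width: 0.0854
grip_force: 0.0
```

Run:
```python
from h import *
s,c=look([("jar_c",0)],"w14")
w=cv2.imread("pics/w13.png")
cv2.imwrite("pics/m14.png",np.hstack([cv2.resize(w,(400,250)),cv2.resize(c["pixels"],(400,250))]))
```

```text
t 35.1 tcp [0.3634 0.304  0.1999] w 0.0854 F [ 0.1  0.3 -0.6] yaw 90.7
jar_c 0.94 [296. 152. 345. 205.] xy [0.3635 0.3034] res [ 0.3 -0.7 -0.3  0.6]
```

View pics/m14.png

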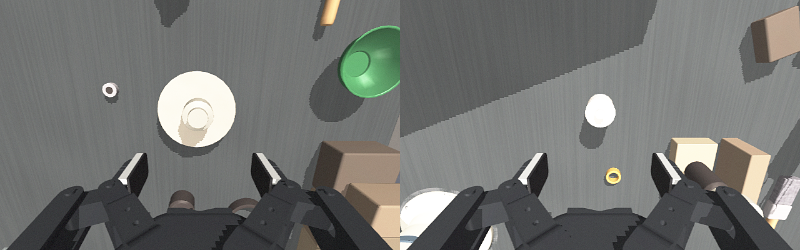

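The foot stands collar up, about 2–3 mm from the turntable's centre. The jar is at full-image (320,178), under the open jaws.

apply_moves --pt "0 1 -60" --pt "0 1 -120" --pt "0 1 -165" --pt "0 1 -179" --pt "0 1 -179" --pt "0 1 -179" --pt "0 1 -179" --pt "0 1 -179" --turn '[0,0,0,0,0,0,0,0]' --jaw '[1,1,1,1,1,0.3,-1,-1]' --force 45

```text
time_s: 36.2
position: [0.3649, 0.3067, 0.0246]
tool_rot: [[-0.012, 1.0, 0.003], [1.0, 0.012, 0.002], [0.002, 0.003, -1.0]]
force: [-0.0, -0.8, 6.0]
gripper_width: 0.0488
grip_force: 47.3
```

apply_moves --pt "0 0 0" --pt "0 0 0" --pt "0 0 0" --pt "0 0 0" --turn '[0,0,0,0]' --jaw '[-1,-1,-1,-1]'

```text
time_s: 36.7
position: [0.3649, 0.3066, 0.0246]
tool_rot: [[-0.012, 1.0, 0.003], [1.0, 0.012, 0.002], [0.002, 0.003, -1.0]]
force: [0.0, -1.1, 6.6]
gripper_width: 0.0484
grip_force: 47.3
```

apply_moves --pt "0 0 50" --pt "0 -30 100" --pt "0 -90 100" --pt "0 -150 100" --pt "20 -210 100" --pt "60 -255 100" --pt "110 -290 100" --pt "160 -305 100" --turn '[0,0,0,0,0,0,0,0]' --jaw '[-1,-1,-1,-1,-1,-1,-1,-1]'

```text
time_s: 37.7
position: [0.5252, -0.0016, 0.1227]
tool_rot: [[-0.009, 1.0, 0.001], [1.0, 0.009, -0.0], [-0.0, 0.001, -1.0]]
force: [0.2, 1.1, -0.7]
gripper_width: 0.0485
grip_force: 47.6
```

apply_moves --pt "23 0 -10" --pt "23 0 -50" --pt "23 0 -85" --pt "23 0 -92" --pt "23 0 -92" --pt "23 0 -92" --turn '[0,0,0,0,0,0]' --jaw '[-1,-1,-1,-1,-1,-1]'

```text
time_s: 38.45
position: [0.548, 0.0007, 0.0325]
tool_rot: [[-0.012, 1.0, 0.004], [1.0, 0.012, -0.0], [-0.0, 0.004, -1.0]]
force: [0.7, 0.0, -1.1]
gripper_width: 0.0482
grip_force: 47.6
```

apply_moves --pt "0 1 -5" --pt "0 1 -7" --pt "0 1 -8" --pt "0 1 -9" --pt "0 1 -9" --turn '[0,0,0,0,0]' --jaw '[-1,-1,-1,-1,-1]'

```text
time_s: 39.08
position: [0.5472, 0.0018, 0.0246]
tool_rot: [[-0.012, 1.0, 0.002], [1.0, 0.012, -0.0], [-0.0, 0.002, -1.0]]
force: [-7.9, 0.7, 13.9]
gripper_width: 0.0485
grip_force: 49.3
```

apply_moves --pt "0 0 0.7" --pt "0 0 0.7" --pt "0 0 0.7" --pt "0 0 0.7" --pt "0 0 40" --pt "0 0 100" --pt "0 0 160" --pt "0 0 200" --turn '[0,0,0,0,0,0,0,0]' --jaw '[0.5,1,1,1,1,1,1,1]'

```text
time_s: 40.08
position: [0.5472, 0.0017, 0.2248]
tool_rot: [[-0.012, 1.0, 0.004], [1.0, 0.012, -0.0], [-0.0, 0.004, -1.0]]
force: [0.5, -0.9, 0.2]
gripper_width: 0.0852
grip_force: 0.0
```

apply_moves --pt "-40 -50 20" --pt "-80 -100 20" --pt "-110 -150 20" --pt "-130 -200 20" --pt "-140 -250 20" --pt "-140 -250 20" --turn '[0,0,0,0,0,0]' --jaw '[1,1,1,1,1,1]'

```text
time_s: 40.83
position: [0.4055, -0.2509, 0.2406]
tool_rot: [[-0.006, 1.0, -0.001], [1.0, 0.006, -0.0], [-0.0, -0.001, -1.0]]
force: [-0.2, -0.1, -0.2]
gripper_width: 0.0853
grip_force: 0.0
```

Run:
```python
from h import *
s=read_state();print(s["time_s"],s["position"],s["force"])
ct=camera("top");cs=camera("scene")
exp={"tall_cyl_c":(.551,.186,.032),"finial_c":(.551,.186,.102),"foot_c":(.547,-.184,.03),"jar_c":(.548,.001,0),"short_cyl_c":(.522,-.3975,0)}
for n,p in exp.items():
    for cn,c in(("top",ct),("scene",cs)):
        print(n,cn,"exp",ext(proj(c,rev(n)+np.array(p))).round(),[(np.round(b["extent"]),round(b["conf"],2)) for b in boxes_of(n,cn)[:2]])
P=box(0.011,.032,.114,.076)+[.629,.187,0]
for cn,c in(("top",ct),("scene",cs)):
    b=boxes_of("slab_c",cn);print("slab",cn,ext(proj(c,P)).round(),[(np.round(x["extent"]),round(x["conf"],2)) for x in b[:2]])
for n,z,e in(("slab",.076,ext(proj(ct,P[1::2]))),("brick",.032,ext(proj(ct,(box(.01,.076,.114,.032)+[.549,.186,0])[1::2])))):
    print(n,quad(ct,None,e,z,(3,40,130),(30,160,256),4)[0])
```

```text
40.825 [ 0.40546068 -0.25091683  0.24064292] [-0.18364182 -0.10885568 -0.21352881]
tall_cyl_c top exp [230. 183. 252. 205.] [(array([239., 192., 250., 206.]), 0.62)]
tall_cyl_c scene exp [364. 224. 384. 256.] [(array([366., 235., 384., 257.]), 0.78)]
finial_c top exp [223. 176. 249. 202.] [(array([226., 176., 248., 200.]), 0.97)]
finial_c scene exp [364. 203. 390. 234.] [(array([363., 204., 390., 236.]), 0.97)]
foot_c top exp [374. 182. 396. 204.] [(array([378., 182., 398., 203.]), 0.79)]
foot_c scene exp [263. 170. 282. 192.] [(array([265., 172., 282., 190.]), 0.76)]
jar_c top exp [304. 185. 323. 207.] [(array([304., 183., 325., 207.]), 0.62)]
jar_c scene exp [310. 203. 329. 230.] [(array([310., 207., 329., 230.]), 0.65)]
short_cyl_c top exp [452. 190. 478. 213.] []
short_cyl_c scene exp [222. 146. 242. 166.] [(array([223., 149., 243., 167.]), 0.74)]
slab top [218. 157. 266. 177.] [(array([220., 156., 261., 175.]), 0.93)]
slab scene [331. 239. 378. 292.] [(array([332., 242., 381., 293.]), 0.6)]
slab ((631.4052124023438, 188.25518798828125), (33.04051971435547, 111.3082275390625), 1.621525764465332)
brick ((550.2529907226562, 187.61526489257812), (77.61449432373047, 113.66886901855469), 0.5374296307563782)
```

```bash
python3 -c "
from cell import *
print(sign_off())"
```

```text
the job is handed in; nothing more can be done
None
```

The layout is finished and handed in at about 42 s: all five pieces are placed as asked in the order given, the slab gap measures about 27 mm, the short cylinder was left in place, and the gripper is open and clear of everything.

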